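# Tip and regrip a feed plate into its press pocket

## Robot

A 7-joint arm with a two-finger parallel gripper is mounted at the origin on the work surface. World frame = base frame: x ahead of the robot, y to its left, z up, the work surface at z = 0. Lengths are in m, angles in degrees, forces in N, time in s.
With the tool pointing down it reaches from about 0.425 to 0.875 m from the base axis. Payload 4.7 kg.
Tool frame: the origin (TCP) lies at the very end of the fingers, on their centre line; the grasp point (between the pads) lies behind it (env.pinch_z is the z of the grasp point in the tool frame, in m); z points along the fingers, y is the direction in which the jaws open and shut (so a half turn about z gives the same grasp; the last joint's range is limited). The gripper opens to 87 mm and grips with 3 to 60 N. Pads are 19 mm wide; open, the fingers measure 117 mm over their backs; the gripper's body (75 mm by 190 mm) begins 51 mm behind the grasp point.
Start: joints at [67.214, 18.392, -4.016, 83.108, 1.295, 78.541, -3.26], TCP at [0.26, -0.596, 0.223] pointing down, gripper open.
Joint ranges: [-163.93, 163.93], [-17.29, 119.83], [-79.2, 71.16], [3.27, 140.29], [-89.18, 269.18], [5.43, 117.66], [-154.24, 154.24]. Speed limits (degrees/s): [147.25, 147.25, 180, 180, 180, 180, 180].

## Interface

Orientations are given as [roll, pitch, yaw] about the fixed x, y, z axes, in that order (R = Rz(yaw) Ry(pitch) Rx(roll)).
In Python, from cell import readout, read_camera, env gives the robot as it stands. The module is installed in compiled form; this text tells all that it offers.
- The arm moves only by the tool servo_tool, never from a script. Its argument "plan" is a list that holds one entry, the list of rows, each a list of 5 numbers: the finger opening in m, from 0 to 0.087, then the shift along the tool's x, y, z in m, then the turn about the tool's z in rad. In form: [[[jaw, x, y, z, yaw], ...]]. A call has 1 to 12 rows; each row is the pose to reach, as a shift and turn from the pose measured when the call began, along the tool's axes at that moment; what a row does not reach only later rows make up. A row lasts 1/12 s, in which the tool goes at most 41.7 mm and 7.16 degrees, less where a joint would pass 70% of its speed; a pose out of reach is approached as far as the arm can. A call with a gripper value outside its range is refused whole. The fingers move at their own pace and stop on an object; "force" is the grip in N (left out, the last holds). Time passes only in rows, so rows that repeat a pose let the fingers close. It gives the time, the measured TCP pose, the force and the opening at its end, in the units of the state.
- readout.get_obs(): the state, without advancing time (a new reading comes with each control period).
- read_camera(name): name is "side" or "top"; returns a dict with "image" (480x640x3 uint8, red, green, blue), "range_z" (480x640 float32, m along the optical axis (not along the pixel's ray), 0 where there is no reading), "mtx" (3x3 intrinsics, pixels), "D" ([k1, k2, p1, p2, k3] as OpenCV has them; the pictures are not rectified), "camera_from_world" (4x4, takes a point from world to camera coordinates). Camera axes: x right, y up, looking along -z (the intrinsics and any distortion apply to the point x, -y, -z); pixel columns grow to the right and rows downward; lengths in m; the calibration is good to about 2 mm. A picture is of the moment at which its call begins.
- env.sign_off(): hands the job in, once; it reports no verdict.
The state is a dict: "time_s": time; "qpos": joint angles; "joint_velocities": joint speeds; "effort": joint torques, N m; "tool_pos": TCP position; "tool_rot": TCP orientation; "force": force on the tool from outside, world axes, zero at the start; "wrist_torque": the same for the moment, N m; "grip_width": finger opening in m.
Only numpy, scipy, OpenCV 4.12 (cv2) and the standard library are available. Lean on these libraries where they do the work, as an engineer would, in place of code of your own. Each camera call takes 0.05 s, during which the arm holds its last target. There are 200 camera calls.

## Task

Draw the ribbed aluminium plate out of the slanted holder, stand it on end on the rubber mat and let go, then tip it over so that it lies on the mat on its smooth back with the rib up. Then regrip it and set it gently into the shallow feed pocket, fully home and flat with the rib still up. Leave the stack of disc blanks, the wrench and the oil can where they are.

Things in the scene. Friction and masses are not known exactly. Their poses are not given: they have to be found in the camera images.
- plate: Loose aluminium feed plate 140 x 88 x 22 mm, about 0.65 kg, with a rib 50 long x 16 thick x 26 mm high in the middle of one broad face, along its length. Origin: centre of the smooth back face. x along the 140 mm, y along the 88 mm, z from the back out through the rib (face z = 22, rib top z = 48 mm). Starts on its -x end in the holder, leaning 30 degrees, rib on the under side; the upper 45 mm (+x end) is clear.
- rib (a point): Middle of the plate's rib, 35 mm out from the back face (13 mm below the rib top). The plate can be held by the rib or across its 22 mm thickness; it is too wide to grip otherwise. Standing on end it tips over when leaned by 7 to 10 degrees in its thickness.
- holder: Grey steel holder fixed to the bench, 115 mm high on a 130 x 130 mm foot, with one slanted socket. Origin: on the bench under the plate's foot end. The socket's axis leans 30 degrees from vertical; its upward direction is [-0.5, 0, 0.866] in the holder's frame. The plate's lower 80 mm is inside, up to 2.5 mm play; draw it out along that axis. The rib lies in an open slot on the under (-x) side.
- holder_seat (a point): Centre of the plate's foot end when seated in the socket: 45 mm above the bench at the holder's origin.
- mat: Black rubber mat fixed on the bench, 240 (x) x 170 (y) x 4 mm thick. Origin: centre of its underside, on the bench.
- nest: Feed pocket fixed on the bench: steel base with a green raised rim, 173 (x) x 121 (y) x 26 mm high. Rectangular pocket open at the top, 145 (x) x 93 (y) mm, 14 mm deep (2.5 mm play round the plate), rim 14 mm wide; the seated plate stands 8 mm proud of the rim. The plate fits either way round. Origin: centre of its underside, on the bench.
- pocket (a point): Centre of the pocket floor, 12 mm above the bench; axes as nest. The plate's origin comes here.
- blanks: Bystander: loose stack of steel disc blanks, 90 mm diameter, 24 mm high. Origin: centre of its underside.
- wrench: Bystander: steel wrench lying on the bench, 190 mm long along its x. Origin: its middle, at the underside.
- oil: Bystander: small upright can, 54 mm diameter, 100 mm tall. Origin: centre of its underside.
Mind the look-alikes: they are no part of the job. There is more than one size of the plate; the job needs the larger. Leave any brown look-alike of the nest alone.

How it is judged (in metres and radians):
On the way, in this order (a step that is already met when the one before it is completed fails the run):
1. the plate stands upright on end on the mat, let go and steady (height (world z) of plate between 0.06 and 0.085 m and (angle between plate's own x axis and vertical below 0.1 rad or angle between plate's own x axis and vertical above 3.04 rad) and contact force between plate and mat above 0.1 N and x of plate in the frame of mat between -0.12 and 0.12 m and y of plate in the frame of mat between -0.085 and 0.085 m and linear speed of plate below 0.06 m/s and angular speed of plate below 0.6 rad/s and contact force between plate and the fingers below 0.05 N), for 0.2 s.
2. the plate lies on its smooth back on the mat, rib up, let go and steady (height (world z) of plate below 0.012 m and angle between plate's own z axis and vertical below 0.06 rad and contact force between plate and mat above 0.1 N and x of plate in the frame of mat between -0.12 and 0.12 m and y of plate in the frame of mat between -0.085 and 0.085 m and linear speed of plate below 0.06 m/s and angular speed of plate below 0.6 rad/s and contact force between plate and the fingers below 0.05 N), for 0.2 s.
At the end, for the whole second after the job is handed in: The plate lies in the feed pocket, rib up: its origin within 5 mm of the pocket centre along each side and within 3 mm of the pocket floor in height, level within 0.04 rad, its length along the pocket within 0.08 rad (either way round), let go and at rest (x of plate in the frame of pocket between -0.005 and 0.005 m and y of plate in the frame of pocket between -0.005 and 0.005 m and z of plate in the frame of pocket between -0.003 and 0.003 m and angle between plate's own z axis and vertical below 0.04 rad and angle between the x axis of plate and the x axis of nest, either way round below 0.08 rad and linear speed of plate below 0.02 m/s and angular speed of plate below 0.15 rad/s and contact force between plate and the fingers below 0.05 N); the robot touches nothing.
It fails at once if the stack of blanks, the wrench or the can is moved more than 25 mm (distance of any of blanks, wrench, oil from where it was at the start of the episode above 0.025 m).
It fails at once if the plate is dropped or rammed into the pocket (faster than 0.45 m/s within 30 mm of its seat) (distance between plate and pocket below 0.03 m and linear speed of plate above 0.45 m/s).
It also fails if it takes over 62 s, if anything falls off the work surface, if the arm or the gripper's body presses on something with over 40 N, if the wrist force passes 120 N, or if a joint passes its speed limit or range.

## Working session

There is one attempt and no reset: what is moved stays moved. The work goes in short steps, Python scripts to look and compute and a tool call to move; the robot and the scene stay as the last step left them, time stands still between calls to the robot, and variables do not carry over. Pictures are saved under pics/ and viewed, about 8 in all and at most 12, crops included, and the job is handed in when it is done.

Besides the shell and the picture viewer there is one more tool, called after "Call:" by a JSON object that holds its "fn" and its "kwargs", one argument or row to a line. servo_tool: Moves the arm, as the interface text tells. Its arguments: {"type":"object","properties":{"plan":{"type":"array"},"force":{"type":"number"}},"required":["plan"]}

```bash
mkdir -p pics; cat > h.py <<'E'
import numpy as np, cv2
from scipy.spatial.transform import Rotation as R
from cell import readout, read_camera, env
def shot(n,f):
    c=read_camera(n); np.savez(f'pics/{f}.npz',**c); cv2.imwrite(f'pics/{f}.png',c['image'][:,:,::-1]); return c
def load(f): return dict(np.load(f'pics/{f}.npz'))
def cloud(c):
    h,w=c['range_z'].shape
    u,v=np.meshgrid(np.arange(w),np.arange(h))
    p=cv2.undistortPoints(np.stack([u,v],-1).reshape(-1,1,2).astype(np.float64),c['mtx'],c['D']).reshape(h,w,2)
    z=c['range_z']; P=np.stack([p[...,0]*z,-p[...,1]*z,-z],-1)
    T=np.linalg.inv(c['camera_from_world']); W=P@T[:3,:3].T+T[:3,3]; W[z<=0]=np.nan; return W
def at(c,u,v,r=1):
    return np.nanmedian(cloud(c)[v-r:v+r+1,u-r:u+r+1].reshape(-1,3),0).round(4)
E
python3 -c "
from h import *
print(readout.get_obs(),env.pinch_z)
for n in('side','top'):
  c=shot(n,n+'0'); print(np.linalg.inv(c['camera_from_world']).round(3))
a=cv2.imread('pics/side0.png');b=cv2.imread('pics/top0.png')
"
```

```text
{'time_s': 0.0, 'qpos': array([67.21636733, 18.43897859, -4.0176617 , 83.1762127 ,  1.29422361,
       78.5396452 , -3.25845149]), 'joint_velocities': array([ 0.04486178, -0.13324096, -0.03221666,  0.05667191,  0.00143727,
       -0.06395909,  0.00196054]), 'effort': array([-8.47177180e-04, -4.91298580e+01, -4.04331805e-01, -3.12527490e+01,
       -6.37756381e-02,  4.37952520e-02,  1.59146066e-04]), 'tool_pos': array([ 0.25989388, -0.5951714 ,  0.22145123]), 'tool_rot': array([-1.79890374e+02,  4.33203307e-03,  2.35968305e+01]), 'force': array([ 0.41588608, -0.21716834, -0.43214162]), 'wrist_torque': array([ 0.01043294, -0.01244399, -0.01818686]), 'grip_width': 0.08682985266041639} -0.0187
[[-0.908  0.298 -0.293  0.164]
 [-0.418 -0.612  0.672  1.107]
 [ 0.021  0.733  0.68   1.179]
 [ 0.     0.     0.     1.   ]]
[[-0.004  0.997 -0.078  0.534]
 [-1.    -0.003  0.013  0.046]
 [ 0.012  0.078  0.997  1.239]
 [ 0.     0.     0.     1.   ]]
```

View pics/top0.png

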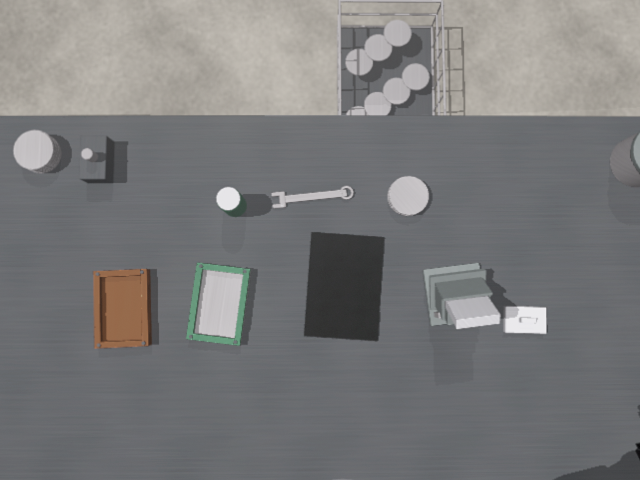

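View pics/side0.png

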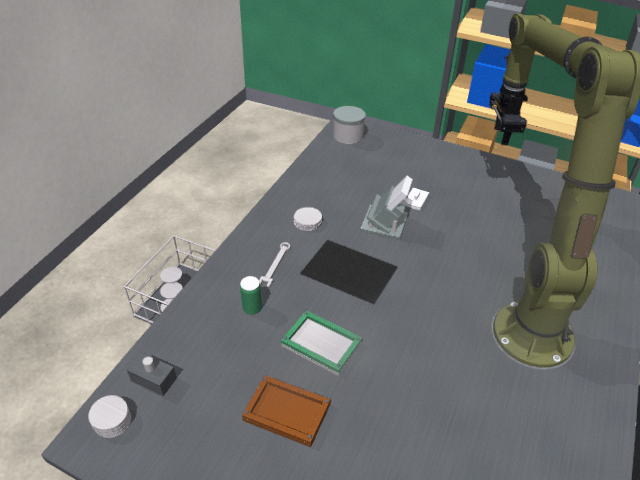

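The top view shows the green nest at (219,304), with a brown look-alike at (121,308). The mat is at (344,286), the holder with the leaning plate at (462,300), and a small ribbed plate lying at (525,320). The blanks are at (408,196), the wrench at (313,196) and the oil can at (229,199). The plate in the holder fits the description, because it is larger and leaning in a socket. I'll confirm it in one crop.

```bash
python3 -c "
from h import *
a=cv2.imread('pics/side0.png')[165:245,350:440];b=cv2.imread('pics/top0.png')[250:350,415:555]
a=cv2.resize(a,None,fx=4.4,fy=4.4,interpolation=2);b=cv2.resize(b,None,fx=5.5/2*1.4,fy=5.5/2*1.4,interpolation=2)
o=np.zeros((760//2+20,800,3),np.uint8);o=np.zeros((400,960,3),np.uint8)
o[:352,:396]=a[:352,:396];o[:b.shape[0],400:400+b.shape[1]]=b;cv2.imwrite('pics/crop0.png',cv2.resize(o,None,fx=.833,fy=.833))
c=load('top0');W=cloud(c)
m=c['image'].astype(int)
# mat
k=(m.max(2)<25);k[:220]=0;k[350:]=0;k[:,:290]=0;k[:,400:]=0
P=W[k];print('mat',np.nanmean(P,0),cv2.minAreaRect((P[:,:2]*1000).astype(np.float32)))
g=(m[...,1]>m[...,0]+25)&(m[...,1]>m[...,2]+15);g[:250]=0;g[:,:170]=0;g[:,270:]=0
P=W[g];P=P[P[:,2]>.018];print('nest',np.nanmedian(P,0),cv2.minAreaRect((P[:,:2]*1000).astype(np.float32)))
# holder/plates region
s=W[255:340,415:555]
for lo,hi in((.004,.02),(.02,.06),(.06,.1),(.1,.13),(.13,.2)):
  q=s[(s[...,2]>lo)&(s[...,2]<hi)];print(lo,len(q),cv2.minAreaRect((q[:,:2]*1000).astype(np.float32)) if len(q)>3 else '')
"
```

```text
mat [nan nan nan] ((0.0, 0.0), (0.0, 0.0), 0.0)
nest [0.50513389 0.28108284 0.02784111] ((508.1409912109375, 280.1436462402344), (121.91517639160156, 173.21775817871094), 82.862060546875)
0.004 2449 ((520.5256958007812, -330.71240234375), (327.0040588378906, 193.80625915527344), 89.5943374633789)
0.02 653 ((515.4773559570312, -328.6445007324219), (288.1639709472656, 124.93938446044922), 78.71302032470703)
0.06 940 ((522.3124389648438, -258.80731201171875), (108.8343276977539, 122.02339935302734), 7.552071571350098)
0.1 686 ((506.04351806640625, -261.51727294921875), (60.74996566772461, 104.3380355834961), 7.919196128845215)
0.13 1019 ((486.9277648925781, -263.4833679199219), (46.45174026489258, 87.69214630126953), 6.480234146118164)<string>:11: RuntimeWarning: Mean of empty slice
```

View pics/crop0.png

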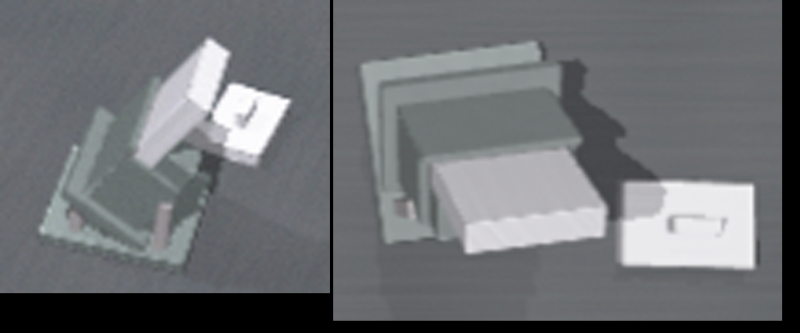

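The crop confirms it. The large plate leans out of the holder toward −x (lower edge of the top picture), and the small ribbed one lies flat on the bench. Next I fit the plate's faces and the mat.

```bash
python3 -c "
from h import *
c=load('top0');W=cloud(c)
m=c['image'].astype(int)
k=(m.max(2)<32);k[:225]=0;k[350:]=0;k[:,:295]=0;k[:,395:]=0
print(k.sum())
P=W[k];P=P[np.isfinite(P[:,0])];print('mat',np.median(P,0),cv2.minAreaRect((P[:,:2]*1000).astype(np.float32)))
for n in('top0','side0'):
  W=cloud(load(n));q=W.reshape(-1,3)
  q=q[(abs(q[:,0]-.49)<.09)&(abs(q[:,1]+.26)<.09)&(q[:,2]>.11)&(q[:,2]<.25)]
  im=load(n)['image'].reshape(-1,3)
  # RANSAC planes
  rng=np.random.default_rng(0)
  rem=q.copy()
  for t in range(3):
    best=None;bc=0
    for i in range(600):
      p=rem[rng.choice(len(rem),3,False)];nn=np.cross(p[1]-p[0],p[2]-p[0])
      if np.linalg.norm(nn)<1e-9: continue
      nn/=np.linalg.norm(nn);s=abs((rem-p[0])@nn)<.0015
      if s.sum()>bc: bc=s.sum();best=s
    I=rem[best];ce=I.mean(0);nn=np.linalg.svd(I-ce)[2][2];nn*=np.sign(nn[2])
    print(n,len(q),bc,ce.round(4),nn.round(3),'d',(nn@ce).round(4),I.min(0).round(3),I.max(0).round(3));rem=rem[~best]
    if t<2: print(cv2.minAreaRect((I[:,:2]*1000).astype(np.float32)))
    if len(rem)<40:break
"
```

```text
0
mat [nan nan nan] ((0.0, 0.0), (0.0, 0.0), 0.0)
top0 1494 685 [ 0.4996 -0.2623  0.1428] [0.853 0.111 0.509] d 0.47 [ 0.476 -0.306  0.11 ] [ 0.525 -0.216  0.177]
((499.2525634765625, -262.9645690917969), (41.26362991333008, 89.60083770751953), 8.608975410461426)
top0 1494 238 [ 0.4723 -0.2655  0.167 ] [-0.573 -0.072  0.816] d -0.1152 [ 0.46  -0.308  0.159] [ 0.488 -0.221  0.176]
((473.7970275878906, -265.0168151855469), (20.113285064697266, 85.9581069946289), 6.327083587646484)
top0 1494 174 [ 0.5113 -0.2602  0.131 ] [0.764 0.101 0.637] d 0.4478 [ 0.471 -0.31   0.11 ] [ 0.534 -0.208  0.173]
side0 415 128 [ 0.4987 -0.253   0.1417] [0.86  0.112 0.498] d 0.471 [ 0.476 -0.302  0.11 ] [ 0.523 -0.212  0.175]
((498.2361755371094, -255.84922790527344), (38.29865646362305, 90.04621887207031), 7.402997970581055)
side0 415 56 [ 0.4985 -0.2534  0.1409] [0.735 0.148 0.661] d 0.4223 [ 0.469 -0.309  0.111] [ 0.53  -0.211  0.171]
((500.68572998046875, -262.8116760253906), (52.05039978027344, 96.38070678710938), 11.311214447021484)
side0 415 44 [ 0.4827 -0.2189  0.1398] [ 0.373 -0.927  0.044] d 0.3891 [ 0.463 -0.226  0.11 ] [ 0.521 -0.205  0.169]
  return _methods._mean(a, axis=axis, dtype=dtype,
  ret = um.true_divide(
```

```bash
cat >> h.py <<'E'
def go(p,yaw,obs=None):
    o=obs or readout.get_obs(); r=R.from_euler('xyz',o['tool_rot'],degrees=True)
    d=r.inv().apply(np.array(p)-o['tool_pos']); dy=-((yaw-o['tool_rot'][2]+180)%360-180)
    print('tool shift',d.round(4),'turn',np.radians(dy).round(4)); return d
def ray(c,u,v,z):
    p=cv2.undistortPoints(np.array([[[u,v]]],float),c['mtx'],c['D'])[0,0]
    T=np.linalg.inv(c['camera_from_world']);d=T[:3,:3]@[p[0],-p[1],-1];o=T[:3,3];return (o+d*(z-o[2])/d[2]).round(4)
E
python3 -c "
from h import *
c=load('top0')
q=np.array([ray(c,u,v,.004) for u,v in((311,233),(384,237),(378,341),(304,336))]);print(q,q.mean(0))
print(c['image'][287,344],at(c,344,287))
go([.4796,-.2641,.235],97.4)
"
```

```text
[[ 0.6695  0.0704  0.004 ]
 [ 0.6597 -0.0989  0.004 ]
 [ 0.4207 -0.0822  0.004 ]
 [ 0.433   0.0869  0.004 ]] [ 0.545725 -0.00595   0.004   ]
[53 53 52] [ 0.5443 -0.0052  0.0052]
tool shift [ 0.3338 -0.2155 -0.0131] turn -1.2881
```

Call:
{"fn": "servo_tool", "kwargs": {
  "plan": [
    [[0.06, 0.04, -0.025, -0.013, -0.12], [0.06, 0.08, -0.05, -0.013, -0.24], [0.06, 0.11, -0.07, -0.013, -0.36], [0.06, 0.14, -0.09, -0.013, -0.48], [0.06, 0.17, -0.11, -0.013, -0.6], [0.06, 0.2, -0.13, -0.013, -0.72], [0.06, 0.23, -0.15, -0.013, -0.84], [0.06, 0.26, -0.17, -0.013, -0.96], [0.06, 0.29, -0.19, -0.013, -1.08], [0.06, 0.315, -0.205, -0.013, -1.19], [0.06, 0.334, -0.2155, -0.013, -1.288], [0.06, 0.334, -0.2155, -0.013, -1.288]]
  ],
  "force": 40
}}

```text
time_s: 1.1
tool_pos: [0.4829, -0.2579, 0.2348]
tool_rot: [179.9, -0.2, 98.1]
force: [-0.1, 0.8, 0.5]
grip_width: 0.0599
```

```bash
python3 -c "
from h import *
o=readout.get_obs();print(o)
go([.4796,-.2641,.149],97.4)"
```

```text
{'time_s': 1.1, 'qpos': array([ 49.13587212,   7.04086845, -25.62979353,  96.0128124 ,
         2.86492574,  77.71136799,  31.17585805]), 'joint_velocities': array([ 1.96805754, -0.14771967,  3.91792765,  0.22185807,  1.91756816,
        0.56345723, -4.03669084]), 'effort': array([  1.43554308, -34.50155497,  -0.06924088, -30.86967945,
         0.33533357,   0.08899162,   0.48893368]), 'tool_pos': array([ 0.48292601, -0.25792131,  0.23478635]), 'tool_rot': array([179.92729552,  -0.23740581,  98.11466029]), 'force': array([-0.10112804,  0.76929332,  0.49077811]), 'wrist_torque': array([ 0.02421118, -0.07138155, -0.02629127]), 'grip_width': 0.05986213036014788}
tool shift [-0.006  -0.0043  0.0858] turn 0.0125
```

Call:
{"fn": "servo_tool", "kwargs": {
  "plan": [
    [[0.06, -0.006, -0.004, 0.0, 0.012], [0.06, -0.006, -0.004, 0.02, 0.012], [0.06, -0.006, -0.004, 0.04, 0.012], [0.06, -0.006, -0.004, 0.06, 0.012], [0.06, -0.006, -0.004, 0.08, 0.012], [0.06, -0.006, -0.004, 0.086, 0.012], [0.06, -0.006, -0.004, 0.086, 0.012], [0.06, -0.006, -0.004, 0.086, 0.012]]
  ]
}}

```text
time_s: 1.77
tool_pos: [0.4795, -0.2651, 0.1491]
tool_rot: [179.9, -0.2, 97.3]
force: [-0.3, 0.4, 0.4]
grip_width: 0.0602
```

```bash
python3 -c "
from h import *
go([.4796,-.2641,.149],97.4)"
```

```text
tool shift [0.001  0.0002 0.0001] turn -0.0016
```

Positioned as planned, so I close.

Call:
{"fn": "servo_tool", "kwargs": {
  "plan": [
    [[0.0, 0.001, 0, 0, 0], [0.0, 0.001, 0, 0, 0], [0.0, 0.001, 0, 0, 0], [0.0, 0.001, 0, 0, 0], [0.0, 0.001, 0, 0, 0], [0.0, 0.001, 0, 0, 0]]
  ],
  "force": 40
}}

```text
time_s: 2.27
tool_pos: [0.4807, -0.2641, 0.1498]
tool_rot: [179.8, -0.2, 97.3]
force: [0.3, -0.5, 1.4]
grip_width: 0.0295
```

Call:
{"fn": "servo_tool", "kwargs": {
  "plan": [
    [[0.0, 0, -0.003, -0.005, 0], [0.0, 0, -0.006, -0.0104, 0], [0.0, 0, -0.009, -0.0156, 0], [0.0, 0, -0.012, -0.0208, 0], [0.0, 0, -0.015, -0.026, 0], [0.0, 0, -0.015, -0.026, 0]]
  ]
}}

```text
time_s: 2.77
tool_pos: [0.4667, -0.2657, 0.1766]
tool_rot: [179.6, -0.1, 97.4]
force: [3.0, -0.1, -0.1]
grip_width: 0.0282
```

```bash
python3 -c "
from h import *
c=shot('side','s1');cv2.imwrite('pics/s1c.png',cv2.resize(c['image'][130:250,330:490,::-1],None,fx=5,fy=5,interpolation=2))"
```

```text
(no output)
```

View pics/s1c.png

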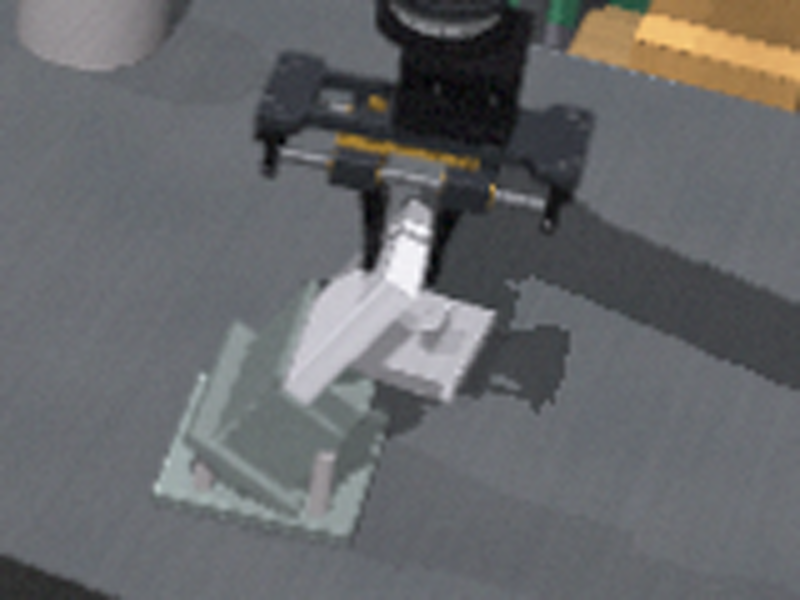

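The side crop shows the plate between the fingers (about (410,290)) and partly drawn out. The jaw width of 28 mm agrees. I keep drawing along the axis.

Call:
{"fn": "servo_tool", "kwargs": {
  "plan": [
    [[0.0, 0, -0.003, -0.005, 0], [0.0, 0, -0.006, -0.0104, 0], [0.0, 0, -0.009, -0.0156, 0], [0.0, 0, -0.012, -0.0208, 0], [0.0, 0, -0.015, -0.026, 0], [0.0, 0, -0.018, -0.0312, 0], [0.0, 0, -0.021, -0.0364, 0], [0.0, 0, -0.021, -0.0364, 0]]
  ]
}}

```text
time_s: 3.48
tool_pos: [0.4455, -0.2686, 0.2137]
tool_rot: [179.6, -0.1, 97.3]
force: [1.7, 1.8, -0.6]
grip_width: 0.0283
```

Call:
{"fn": "servo_tool", "kwargs": {
  "plan": [
    [[0.0, 0, -0.003, -0.005, 0], [0.0, 0, -0.006, -0.0104, 0], [0.0, 0, -0.009, -0.0156, 0], [0.0, 0, -0.012, -0.0208, 0], [0.0, 0, -0.015, -0.026, 0], [0.0, 0, -0.018, -0.0312, 0], [0.0, 0, -0.018, -0.0312, 0]]
  ]
}}

```text
time_s: 4.07
tool_pos: [0.427, -0.2718, 0.246]
tool_rot: [179.6, -0.0, 97.3]
force: [0.2, 0.4, -5.6]
grip_width: 0.0214
```

```bash
python3 -c "
from h import *
c=shot('side','s2');cv2.imwrite('pics/s2c.png',cv2.resize(c['image'][100:250,330:490,::-1],None,fx=4,fy=4,interpolation=2))"
```

```text
(no output)
```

View pics/s2c.png

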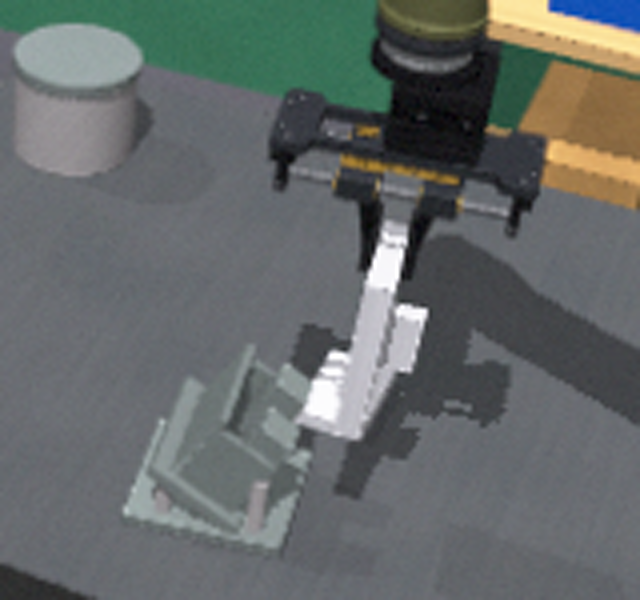

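The plate is clear of the holder, hanging upright with its rib on the −x side (crop (410,340)). The width of 21.4 mm means it is flush with the pads, and the 6 N load matches its weight. I measure its hanging height and pose.

```bash
python3 -c "
from h import *
c=load('side' and 's2');W=cloud(c).reshape(-1,3)
q=W[(abs(W[:,0]-.427)<.05)&(abs(W[:,1]+.27)<.055)&(W[:,2]>.07)&(W[:,2]<.23)]
e=q[q[:,1]>-.24]
for z in np.arange(.09,.23,.01):
  s=e[abs(e[:,2]-z)<.005]
  if len(s): print(z.round(3),len(s),s[:,:2].min(0).round(4),s[:,:2].max(0).round(4))
print(np.percentile(e[:,2],[0,1,2,5]))
go([.480,-.0015,.246],86.1)
"
```

```text
0.09 12 [ 0.464  -0.2366] [ 0.4747 -0.2176]
0.1 19 [ 0.4649 -0.2393] [ 0.4769 -0.2155]
0.12 15 [ 0.417  -0.2322] [ 0.4368 -0.2239]
0.13 21 [ 0.4168 -0.2322] [ 0.4377 -0.2217]
0.14 18 [ 0.4167 -0.2317] [ 0.4353 -0.2208]
0.15 17 [ 0.4159 -0.2314] [ 0.4372 -0.2218]
0.16 23 [ 0.415  -0.2338] [ 0.4366 -0.2217]
0.17 21 [ 0.4156 -0.2343] [ 0.4347 -0.2227]
0.18 21 [ 0.4139 -0.2335] [ 0.4352 -0.2239]
0.19 19 [ 0.4136 -0.2369] [ 0.4333 -0.2219]
0.2 26 [ 0.4135 -0.2338] [ 0.4339 -0.2217]
0.21 20 [ 0.4127 -0.2346] [ 0.434  -0.2261]
0.22 18 [ 0.413 -0.234] [ 0.4324 -0.2253]
0.23 12 [ 0.4114 -0.2321] [ 0.4315 -0.2226]
[0.07771875 0.0830172  0.08456868 0.0925864 ]
tool shift [0.2612 0.0865 0.0004] turn 0.1953
```

Call:
{"fn": "servo_tool", "kwargs": {
  "plan": [
    [[0.0, 0.0, 0, -0.015, 0], [0.0, 0.01, 0.0, -0.03, 0], [0.0, 0.03, 0.01, -0.03, 0.02], [0.0, 0.06, 0.02, -0.03, 0.05], [0.0, 0.09, 0.03, -0.03, 0.08], [0.0, 0.12, 0.04, -0.03, 0.11], [0.0, 0.15, 0.05, -0.03, 0.14], [0.0, 0.18, 0.06, -0.03, 0.16], [0.0, 0.21, 0.07, -0.03, 0.18], [0.0, 0.24, 0.08, -0.03, 0.195], [0.0, 0.255, 0.085, -0.03, 0.195], [0.0, 0.261, 0.0865, -0.03, 0.195]]
  ]
}}

```text
time_s: 5.12
tool_pos: [0.4801, 0.0028, 0.2765]
tool_rot: [179.6, -0.2, 86.5]
force: [0.1, -0.2, -4.8]
grip_width: 0.0215
```

Call:
{"fn": "servo_tool", "kwargs": {
  "plan": [
    [[0.0, 0.002, 0, 0.01, 0], [0.0, 0.002, 0, 0.03, 0], [0.0, 0.002, 0, 0.05, 0], [0.0, 0.002, 0, 0.07, 0], [0.0, 0.002, 0, 0.09, 0], [0.0, 0.002, 0, 0.11, 0], [0.0, 0.002, 0, 0.125, 0], [0.0, 0.002, 0, 0.13, 0], [0.0, 0.002, 0, 0.13, 0]]
  ]
}}

```text
time_s: 5.87
tool_pos: [0.4795, 0.004, 0.1445]
tool_rot: [179.8, -0.2, 86.4]
force: [0.1, 0.3, -5.0]
grip_width: 0.0213
```

```bash
python3 -c "
from h import *
go([.480,-.0015,.14],86.1)
c=shot('side','s3');W=cloud(c).reshape(-1,3)
q=W[(abs(W[:,0]-.48)<.03)&(W[:,1]>.025)&(W[:,1]<.06)&(W[:,2]>.0)&(W[:,2]<.16)]
e=q
for z in np.arange(0.0,.15,.005):
  s=e[abs(e[:,2]-z)<.0025]
  if len(s): print(z.round(3),len(s),s[:,:2].min(0).round(4),s[:,:2].max(0).round(4))
"
```

```text
tool shift [-0.0055  0.0008  0.0045] turn 0.0049
0.0 48 [0.4504 0.0263] [0.5088 0.0598]
0.005 82 [0.451  0.0259] [0.5091 0.0592]
0.01 9 [0.4506 0.0293] [0.5061 0.0566]
0.015 4 [0.4754 0.0455] [0.4929 0.0484]
0.02 14 [0.4732 0.028 ] [0.4943 0.0519]
0.025 9 [0.4736 0.0276] [0.4951 0.0498]
0.03 15 [0.4726 0.0303] [0.4948 0.0521]
0.035 11 [0.4717 0.0285] [0.4949 0.0535]
0.04 13 [0.4729 0.0343] [0.4948 0.0513]
0.045 13 [0.4714 0.0283] [0.4925 0.0523]
0.05 8 [0.4728 0.0283] [0.4918 0.051 ]
0.055 17 [0.4722 0.0393] [0.4937 0.0523]
0.06 10 [0.4707 0.0251] [0.4859 0.0503]
0.065 15 [0.471  0.0293] [0.4933 0.0509]
0.07 9 [0.4714 0.029 ] [0.4924 0.0505]
0.075 11 [0.4711 0.039 ] [0.4928 0.0494]
0.08 9 [0.4704 0.0323] [0.4896 0.0497]
0.085 16 [0.4708 0.0261] [0.4923 0.051 ]
0.09 13 [0.4709 0.0267] [0.4928 0.052 ]
0.095 12 [0.4704 0.0298] [0.491 0.051]
0.1 13 [0.4693 0.0261] [0.4879 0.0511]
0.105 9 [0.4705 0.0319] [0.4908 0.0501]
0.11 18 [0.4697 0.0271] [0.4925 0.0516]
0.115 14 [0.4698 0.0278] [0.4924 0.0501]
0.12 14 [0.4688 0.0251] [0.491  0.0515]
0.125 11 [0.469  0.0297] [0.4884 0.0526]
0.13 16 [0.4681 0.0276] [0.4913 0.0513]
0.135 10 [0.4693 0.0432] [0.4917 0.0486]
0.14 18 [0.4675 0.0253] [0.49   0.0498]
0.145 12 [0.4693 0.0297] [0.4873 0.0515]
```

Call:
{"fn": "servo_tool", "kwargs": {
  "plan": [
    [[0.0, -0.002, 0, 0.002, 0], [0.0, -0.003, 0, 0.004, 0], [0.0, -0.003, 0, 0.006, 0], [0.0, -0.003, 0, 0.007, 0], [0.0, -0.003, 0, 0.008, 0], [0.0, -0.003, 0, 0.008, 0]]
  ]
}}

```text
time_s: 6.42
tool_pos: [0.4805, 0.0014, 0.1379]
tool_rot: [179.7, -0.2, 86.4]
force: [-0.6, 1.0, -5.3]
grip_width: 0.0214
```

Call:
{"fn": "servo_tool", "kwargs": {
  "plan": [
    [[0.0, 0, 0, 0.001, 0], [0.0, 0, 0, 0.002, 0], [0.0, 0, 0, 0.003, 0], [0.0, 0, 0, 0.003, 0]]
  ]
}}

```text
time_s: 6.75
tool_pos: [0.4803, 0.0015, 0.1346]
tool_rot: [179.7, -0.2, 86.4]
force: [0.2, 0.4, -5.3]
grip_width: 0.0213
```

Call:
{"fn": "servo_tool", "kwargs": {
  "plan": [
    [[0.0, 0, 0, 0.001, 0], [0.0, 0, 0, 0.002, 0], [0.0, 0, 0, 0.002, 0]]
  ]
}}

```text
time_s: 7.0
tool_pos: [0.4812, 0.002, 0.134]
tool_rot: [179.6, -0.2, 86.4]
force: [-2.0, 0.3, 4.5]
grip_width: 0.0217
```

Contact with the mat. I release gently.

Call:
{"fn": "servo_tool", "kwargs": {
  "plan": [
    [[0.023, 0, 0, 0, 0], [0.025, 0, 0, 0, 0], [0.03, 0, 0, 0, 0], [0.04, 0, 0, 0, 0], [0.05, 0, 0, 0, 0], [0.06, 0, 0, 0, 0], [0.06, 0, 0, 0, 0], [0.06, 0, 0, 0, 0]]
  ],
  "force": 5
}}

```text
time_s: 7.67
tool_pos: [0.4811, 0.002, 0.1339]
tool_rot: [179.6, -0.2, 86.4]
force: [-0.6, 0.1, -0.3]
grip_width: 0.0545
```

```bash
python3 -c "
from h import *
c=shot('side','s4')
W=cloud(c).reshape(-1,3)
q=W[(abs(W[:,0]-.48)<.03)&(W[:,1]>.025)&(W[:,1]<.06)&(W[:,2]>.01)&(W[:,2]<.145)]
for z in np.arange(0.02,.15,.02):
  s=q[abs(q[:,2]-z)<.01]
  if len(s): print(z.round(3),len(s),s[:,:2].min(0).round(4),s[:,:2].max(0).round(4))
cv2.imwrite('pics/s4c.png',cv2.resize(c['image'][150:320,270:470,::-1],None,fx=3,fy=3,interpolation=2))"
```

```text
0.02 44 [0.4743 0.0257] [0.4982 0.0494]
0.04 51 [0.4741 0.0253] [0.4967 0.05  ]
0.06 53 [0.474  0.0273] [0.4987 0.0516]
0.08 45 [0.4746 0.0268] [0.4972 0.0518]
0.1 52 [0.4744 0.0253] [0.4979 0.0501]
0.12 47 [0.4737 0.0289] [0.4971 0.0496]
0.14 74 [0.474  0.0253] [0.4988 0.0517]
```

View pics/s4c.png

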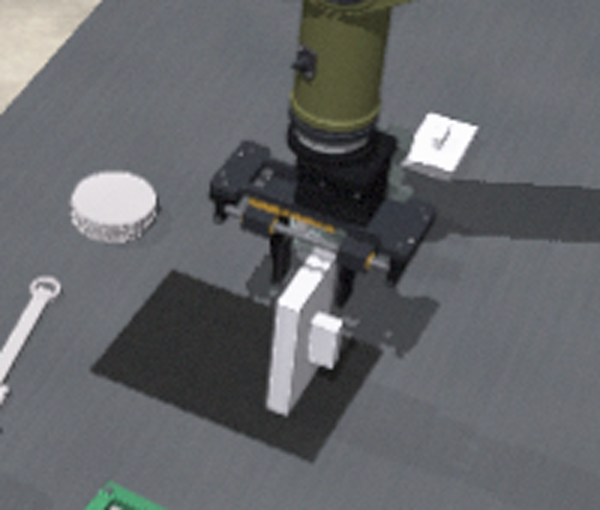

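The plate stands upright on the mat, with its top clear between the open fingers (crop (300,330)). Its edge x is constant over height. I lift away, go behind the rib side, close and descend.

Call:
{"fn": "servo_tool", "kwargs": {
  "plan": [
    [[0.06, 0, 0.003, -0.005, 0], [0.06, 0, 0.003, -0.02, 0], [0.06, 0, 0.003, -0.04, 0], [0.06, 0, 0.003, -0.06, 0], [0.03, 0.004, -0.01, -0.06, 0], [0.0, 0.004, -0.025, -0.06, 0], [0.0, 0.004, -0.038, -0.06, 0], [0.0, 0.004, -0.038, -0.05, 0], [0.0, 0.004, -0.038, -0.03, 0], [0.0, 0.004, -0.038, -0.012, 0], [0.0, 0.004, -0.038, -0.008, 0], [0.0, 0.004, -0.038, -0.008, 0]]
  ]
}}

```text
time_s: 8.72
tool_pos: [0.4427, 0.0085, 0.1404]
tool_rot: [179.8, -0.3, 86.4]
force: [-0.0, -0.0, 0.0]
grip_width: 0.0145
```

```bash
python3 -c "
from h import *
c=shot('side','s5')
W=cloud(c).reshape(-1,3)
q=W[(abs(W[:,0]-.49)<.04)&(W[:,1]>.03)&(W[:,1]<.06)&(W[:,2]>.01)&(W[:,2]<.16)]
for z in (.03,.08,.13):
  s=q[abs(q[:,2]-z)<.01]
  if len(s): print(z,len(s),s.min(0).round(4),s.max(0).round(4))
print(q.max(0))
print(readout.get_obs()['tool_pos'],readout.get_obs()['grip_width'])"
```

```text
0.03 39 [0.4747 0.034  0.0202] [0.4962 0.0502 0.0387]
0.08 48 [0.4744 0.0309 0.07  ] [0.4974 0.0522 0.0897]
0.13 51 [0.4748 0.0325 0.1204] [0.4989 0.0496 0.1394]
[0.52389247 0.05218321 0.14725552]
[0.44349528 0.00850825 0.14146058] 0.010803227135804236
```

Call:
{"fn": "servo_tool", "kwargs": {
  "plan": [
    [[0.0, 0, 0, 0.008, 0], [0.0, 0, 0, 0.014, 0], [0.0, 0, 0, 0.014, 0], [0.0, 0, 0.005, 0.014, 0], [0.0, 0, 0.01, 0.014, 0], [0.0, 0, 0.015, 0.014, 0], [0.0, 0, 0.019, 0.014, 0], [0.0, 0, 0.023, 0.014, 0], [0.0, 0, 0.027, 0.014, 0], [0.0, 0, 0.031, 0.014, 0], [0.0, 0, 0.035, 0.014, 0], [0.0, 0, 0.035, 0.014, 0]]
  ]
}}

```text
time_s: 9.77
tool_pos: [0.4794, 0.0064, 0.1277]
tool_rot: [179.6, -0.3, 86.4]
force: [-0.2, -0.5, -1.0]
grip_width: 0.0003
```

Call:
{"fn": "servo_tool", "kwargs": {
  "plan": [
    [[0.0, 0, 0.003, 0, 0], [0.0, 0, 0.006, 0, 0], [0.0, 0, 0.009, 0, 0], [0.0, 0, 0.009, 0, 0], [0.0, 0, 0.009, 0, 0], [0.0, 0, 0.009, 0, 0]]
  ]
}}

```text
time_s: 10.27
tool_pos: [0.4883, 0.0059, 0.1277]
tool_rot: [179.6, -0.3, 86.4]
force: [-1.1, 0.1, -0.2]
grip_width: 0.0006
```

```bash
python3 -c "
from h import *
c=shot('side','s6')
W=cloud(c).reshape(-1,3)
q=W[(abs(W[:,0]-.53)<.12)&(W[:,1]>-.06)&(W[:,1]<.07)&(W[:,2]>.01)&(W[:,2]<.115)]
print(len(q),q.min(0),q.max(0))
"
```

```text
756 [ 0.43709207 -0.04396344  0.0100035 ] [0.62312372 0.06373808 0.11498218]
```

Call:
{"fn": "servo_tool", "kwargs": {
  "plan": [
    [[0.0, 0, 0.004, 0, 0], [0.0, 0, 0.008, 0, 0], [0.0, 0, 0.012, 0, 0], [0.0, 0, 0.012, 0, 0], [0.0, 0, 0.0, -0.03, 0], [0.0, 0, 0.0, -0.06, 0], [0.04, -0.03, 0.0, -0.09, 0], [0.06, -0.07, 0.0, -0.11, 0], [0.06, -0.11, 0.0, -0.11, 0], [0.06, -0.15, 0.0, -0.11, 0]]
  ]
}}

```text
time_s: 11.15
tool_pos: [0.4792, -0.1459, 0.2392]
tool_rot: [179.4, -0.2, 86.5]
force: [1.1, -0.2, 0.4]
grip_width: 0.0198
```

```bash
python3 -c "
from h import *
c=shot('top','t7')
cv2.imwrite('pics/t7c.png',cv2.resize(c['image'][210:360,280:480,::-1],None,fx=3,fy=3,interpolation=2))
W=cloud(c)[225:350,290:400]
for lo,hi in((.02,.034),(.042,.06)):
  k=(W[...,2]>lo)&(W[...,2]<hi)
  k=cv2.morphologyEx(k.astype(np.uint8),cv2.MORPH_OPEN,np.ones((2,2)))>0
  q=W[k];print(len(q),np.median(q[:,2]),cv2.minAreaRect((q[:,:2]*1000).astype(np.float32)) if len(q) else '')
"
```

```text
2212 nan ((nan, nan), (0.0, 0.0), 0.0)
167 0.052738435223754765 ((565.9636840820312, -6.544419288635254), (17.413101196289062, 49.2257080078125), 86.38502502441406)
```

View pics/t7c.png

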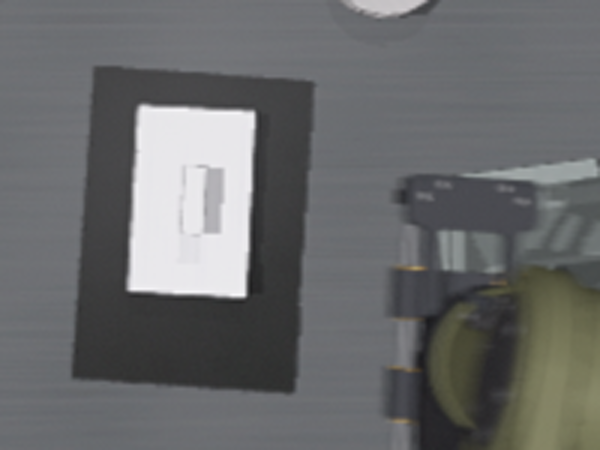

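The top view shows the plate lying on its back on the mat, rib up (rib at crop (194,200)). The rib centre is (0.566, −0.0065), its axis is at −3.6° and its top is at 0.053, all from depth. Next is the rib regrip.

```bash
python3 -c "
from h import *
go([.566,-.0065,.12],176.4)"
```

```text
tool shift [0.1568 0.0772 0.118 ] turn -1.5814
```

Call:
{"fn": "servo_tool", "kwargs": {
  "plan": [
    [[0.06, 0.013, 0.007, 0, -0.12], [0.06, 0.027, 0.014, 0, -0.24], [0.06, 0.04, 0.02, 0, -0.36], [0.06, 0.054, 0.027, 0, -0.48], [0.06, 0.068, 0.033, 0, -0.6], [0.06, 0.082, 0.04, 0, -0.72], [0.06, 0.095, 0.046, 0.01, -0.84], [0.06, 0.108, 0.053, 0.03, -0.96], [0.06, 0.12, 0.06, 0.05, -1.08], [0.06, 0.135, 0.067, 0.07, -1.2], [0.06, 0.148, 0.073, 0.09, -1.32], [0.06, 0.157, 0.077, 0.1, -1.44]]
  ]
}}

```text
time_s: 12.2
tool_pos: [0.5647, -0.0044, 0.1354]
tool_rot: [180.0, 0.2, 168.7]
force: [-0.8, -0.5, 0.3]
grip_width: 0.0601
```

Call:
{"fn": "servo_tool", "kwargs": {
  "plan": [
    [[0.06, 0, 0, 0, -0.1], [0.06, 0, 0, 0, -0.19], [0.06, 0, 0, 0, -0.19]]
  ]
}}

```text
time_s: 12.45
tool_pos: [0.5644, -0.0038, 0.1346]
tool_rot: [179.9, 0.2, 179.8]
force: [-0.8, 0.1, 0.1]
grip_width: 0.0599
```

```bash
python3 -c "
from h import *
print(readout.get_obs()['qpos'])
go([.566,-.0065,.030],176.4)"
```

```text
[ 38.12933393  16.87677873 -46.82976377 100.74091326  13.16658521
  67.90015744  77.33254911]
tool shift [-0.0013 -0.0028  0.1046] turn 0.0588
```

Call:
{"fn": "servo_tool", "kwargs": {
  "plan": [
    [[0.06, -0.001, -0.003, 0.02, 0.058], [0.06, -0.001, -0.003, 0.045, 0.058], [0.06, -0.001, -0.003, 0.07, 0.058], [0.06, -0.001, -0.003, 0.09, 0.058], [0.06, -0.001, -0.003, 0.1, 0.058], [0.06, -0.001, -0.003, 0.104, 0.058], [0.06, -0.001, -0.003, 0.104, 0.058]]
  ]
}}

```text
time_s: 13.03
tool_pos: [0.5655, -0.0066, 0.0302]
tool_rot: [179.9, 0.1, 176.4]
force: [-0.1, 0.3, 0.7]
grip_width: 0.06
```

Call:
{"fn": "servo_tool", "kwargs": {
  "plan": [
    [[0.0, 0, 0, 0, 0], [0.0, 0, 0, 0, 0], [0.0, 0, 0, 0, 0], [0.0, 0, 0, 0, 0], [0.0, 0, 0, 0, 0], [0.0, 0, 0, 0, 0], [0.0, 0, 0, 0, 0]]
  ],
  "force": 40
}}

```text
time_s: 13.62
tool_pos: [0.5655, -0.0067, 0.0304]
tool_rot: [179.9, 0.1, 176.4]
force: [-0.6, 0.3, -0.0]
grip_width: 0.0213
```

Call:
{"fn": "servo_tool", "kwargs": {
  "plan": [
    [[0.0, 0, 0, -0.01, 0], [0.0, 0, 0, -0.025, 0], [0.0, 0, 0, -0.045, 0], [0.0, 0, 0, -0.06, 0], [0.0, 0, 0, -0.06, 0]]
  ]
}}

```text
time_s: 14.03
tool_pos: [0.5671, -0.0066, 0.0933]
tool_rot: [179.9, 0.4, 176.4]
force: [1.6, 0.2, -3.9]
grip_width: 0.0155
```

```bash
python3 -c "
from h import *
o=readout.get_obs();print(o['force'],o['wrist_torque'],o['tool_rot'])
go([.508,.280,.09],172.9)"
```

```text
[ 1.62148567  0.17431744 -3.90872584] [ 0.16718058 -0.31191102 -0.0264212 ] [179.94081975   0.36020996 176.37225904]
tool shift [0.0771 0.2823 0.0031] turn 0.0606
```

Call:
{"fn": "servo_tool", "kwargs": {
  "plan": [
    [[0.0, 0.005, 0.02, 0.0, 0.005], [0.0, 0.012, 0.045, 0.0, 0.01], [0.0, 0.02, 0.075, 0.0, 0.02], [0.0, 0.03, 0.105, 0.0, 0.03], [0.0, 0.038, 0.135, 0.0, 0.035], [0.0, 0.046, 0.165, 0.0, 0.04], [0.0, 0.054, 0.195, 0.0, 0.045], [0.0, 0.062, 0.225, 0.0, 0.05], [0.0, 0.07, 0.255, 0.0, 0.055], [0.0, 0.075, 0.275, 0.0, 0.06], [0.0, 0.077, 0.282, 0.0, 0.06], [0.0, 0.077, 0.282, 0.0, 0.06]]
  ]
}}

```text
time_s: 15.03
tool_pos: [0.5058, 0.2823, 0.0921]
tool_rot: [179.9, 0.2, 173.2]
force: [-0.7, -0.4, -5.6]
grip_width: 0.016
```

```bash
python3 -c "
from h import *
o=readout.get_obs();print(o['tool_pos'],o['tool_rot'],o['force'],o['joint_velocities'].round(1))
c=shot('side','s8');t=shot('top','t8')
for n,b in(('s',c),('t',t)):
  W=cloud(b);q=W[(abs(W[...,0]-.508)<.1)&(abs(W[...,1]-.28)<.07)&(W[...,2]>.035)&(W[...,2]<.1)]
  print(n,len(q),q.min(0).round(3),q.max(0).round(3))
  f=q[(q[:,2]>.06)&(q[:,2]<.1)]
  rng=np.random.default_rng(0);bc=0
  for i in range(500):
    p=q[rng.choice(len(q),3,False)];nn=np.cross(p[1]-p[0],p[2]-p[0]);nn/=np.linalg.norm(nn)+1e-12
    s=abs((q-p[0])@nn)<.0015
    if s.sum()>bc and abs(nn[2])>.8: bc=s.sum();S=s
  I=q[S];ce=I.mean(0);nn=np.linalg.svd(I-ce)[2][2];nn*=np.sign(nn[2]);print(bc,ce.round(4),nn.round(3),cv2.minAreaRect((I[:,:2]*1000).astype(np.float32)))
cv2.imwrite('pics/s8c.png',np.hstack([cv2.resize(c['image'][270:390,250:390,::-1],None,fx=2.8,fy=2.8,interpolation=2),cv2.resize(t['image'][240:360,160:300,::-1],None,fx=2.8,fy=2.8,interpolation=2)]))
"
```

```text
[0.50581667 0.28229576 0.09205421] [179.88198798   0.21508507 173.21285967] [-0.6735688  -0.37747156 -5.59500784] [ 2.7 -0.7  2.2  0.4  1.2  1.   1.4]
s 1122 [0.435 0.24  0.054] [0.585 0.335 0.1  ]
389 [0.484  0.297  0.0814] [-0.014  0.012  1.   ] ((509.644287109375, 284.1423645019531), (93.63259887695312, 139.56150817871094), 82.97097778320312)
t 983 [0.436 0.228 0.059] [0.584 0.32  0.09 ]
481 [0.5446 0.2695 0.0829] [-0.009  0.008  1.   ] ((510.4848937988281, 279.50048828125), (88.30433654785156, 140.0293426513672), 83.79158020019531)
```

View pics/s8c.png

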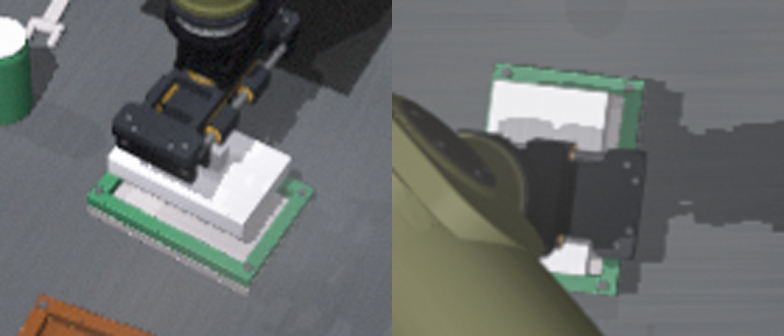

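The plate is held level over the nest, with its outline fitting 140 x 88 mm. I lower to just above the rim, settle and measure the plate again against the rim in the top view.

Call:
{"fn": "servo_tool", "kwargs": {
  "plan": [
    [[0.0, 0.0, 0.0, 0.008, 0.005], [0.0, 0.0, 0.0, 0.016, 0.005], [0.0, 0.0, 0.0, 0.024, 0.005], [0.0, 0.0, 0.0, 0.026, 0.005], [0.0, 0.0, 0.0, 0.026, 0.005], [0.0, 0.0, 0.0, 0.026, 0.005]]
  ]
}}

```text
time_s: 15.63
tool_pos: [0.5079, 0.2779, 0.0657]
tool_rot: [-179.9, 0.3, 172.6]
force: [-0.2, -0.1, -4.4]
grip_width: 0.0155
```

```bash
cat > m.py <<'E'
from h import *
import sys
b=shot('top',sys.argv[1]);o=readout.get_obs();print(o['tool_pos'].round(4),o['tool_rot'].round(2),o['force'])
W=cloud(b);q=W[(abs(W[...,0]-.508)<.1)&(abs(W[...,1]-.28)<.07)&(W[...,2]>.03)&(W[...,2]<.08)]
rng=np.random.default_rng(0);bc=0
for i in range(500):
    p=q[rng.choice(len(q),3,False)];nn=np.cross(p[1]-p[0],p[2]-p[0]);nn/=np.linalg.norm(nn)+1e-12
    s=abs((q-p[0])@nn)<.002
    if s.sum()>bc and abs(nn[2])>.95: bc=s.sum();S=s
I=q[S];ce=I.mean(0);nn=np.linalg.svd(I-ce)[2][2];nn*=np.sign(nn[2]);print(bc,ce.round(4),nn.round(3))
r=cv2.minAreaRect((I[:,:2]*1000).astype(np.float32));print(r)
c=np.array(r[0])/1000; c=c if len(sys.argv)<3 else c
d=np.array([.508,.280])-c
go(list(o['tool_pos'][:2]+d)+[o['tool_pos'][2]],o['tool_rot'][2]+(82.86-r[2]))
E
python3 m.py t9
```

```text
[0.5081 0.2782 0.0661] [-179.97    0.3   172.63] [ 0.33850704  0.51470689 -4.70469685]
524 [0.5476 0.2707 0.057 ] [-0.014  0.011  1.   ]
((511.73223876953125, 278.5848388671875), (88.01972198486328, 139.58352661132812), 82.7191390991211)
tool shift [ 0.0039  0.0009 -0.    ] turn -0.0025
```

```bash
python3 -c "
from h import *
for n in('side0','top0'):
  c=load(n);W=cloud(c);m=c['image'].astype(int)
  g=(m[...,1]>m[...,0]+15)&(m[...,1]>m[...,2]+8)&(W[...,2]>.02)&(W[...,2]<.032)&(abs(W[...,0]-.508)<.12)&(abs(W[...,1]-.28)<.09)
  P=W[g];print(n,len(P),cv2.minAreaRect((P[:,:2]*1000).astype(np.float32)),np.median(P[:,2]))
c=shot('side','s9');W=cloud(c);q=W[(abs(W[...,0]-.508)<.1)&(abs(W[...,1]-.28)<.07)&(abs(W[...,2]-.057)<.003)]
print(cv2.minAreaRect((q[:,:2]*1000).astype(np.float32)))
t=load('t9');a=t['image'][250:355,175:265,::-1]
s=c['image'][290:380,270:375,::-1]
cv2.imwrite('pics/t9c.png',np.hstack([cv2.resize(a,(480,560),interpolation=2),cv2.copyMakeBorder(cv2.resize(s,(320,274),interpolation=2),0,286,0,0,0)]))
"
```

```text
side0 1015 ((509.8879089355469, 280.53558349609375), (126.3419189453125, 176.4126434326172), 83.32357788085938) 0.025612762506608266
top0 1445 ((508.21881103515625, 279.9891662597656), (122.31181335449219, 173.3100128173828), 82.81134796142578) 0.027700549504960925
((512.3369750976562, 280.7933349609375), (89.9614486694336, 143.14736938476562), 84.48003387451172)
```

View pics/t9c.png

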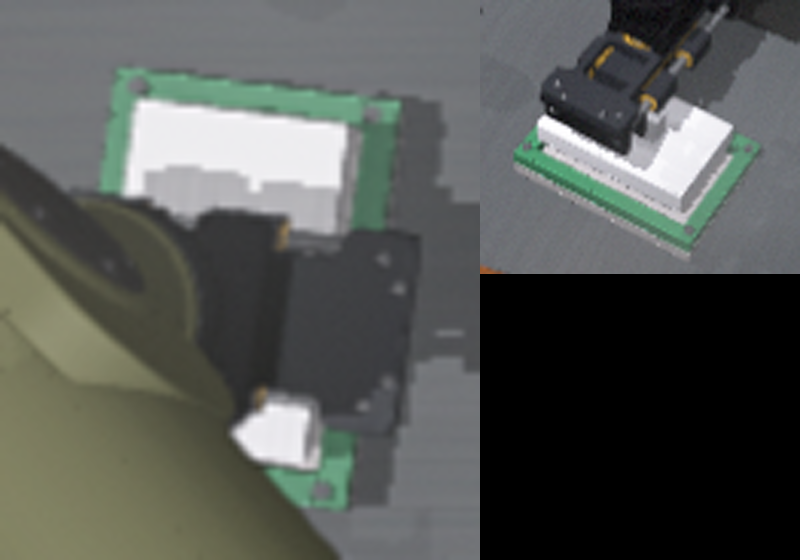

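Both views show the plate over the pocket, about 3 mm too far toward +x (side 2.4, top 3.5). Lateral error and yaw are within about 1 mm and 1°. I shift by 3 mm and lower slowly.

Call:
{"fn": "servo_tool", "kwargs": {
  "plan": [
    [[0.0, 0.0015, 0, 0.0, 0], [0.0, 0.003, 0, 0.003, 0], [0.0, 0.003, 0, 0.006, 0], [0.0, 0.003, 0, 0.008, 0], [0.0, 0.003, 0, 0.01, 0], [0.0, 0.003, 0, 0.012, 0], [0.0, 0.003, 0, 0.012, 0]]
  ]
}}

```text
time_s: 16.32
tool_pos: [0.505, 0.2785, 0.0537]
tool_rot: [-180.0, 0.3, 172.6]
force: [0.0, -1.1, -5.2]
grip_width: 0.0156
```

Call:
{"fn": "servo_tool", "kwargs": {
  "plan": [
    [[0.0, 0, 0, 0.002, 0], [0.0, 0, 0, 0.004, 0], [0.0, 0, 0, 0.006, 0], [0.0, 0, 0, 0.008, 0], [0.0, 0, 0, 0.008, 0]]
  ]
}}

```text
time_s: 16.73
tool_pos: [0.5049, 0.2783, 0.0453]
tool_rot: [-179.9, 0.2, 172.6]
force: [-0.2, -0.7, -5.1]
grip_width: 0.0155
```

Call:
{"fn": "servo_tool", "kwargs": {
  "plan": [
    [[0.0, 0, 0, 0.001, 0], [0.0, 0, 0, 0.002, 0], [0.0, 0, 0, 0.002, 0]]
  ]
}}

```text
time_s: 16.98
tool_pos: [0.5051, 0.2784, 0.0447]
tool_rot: [-179.9, 0.3, 172.6]
force: [-2.5, -3.1, 4.6]
grip_width: 0.0157
```

Call:
{"fn": "servo_tool", "kwargs": {
  "plan": [
    [[0.018, 0, 0, 0, 0], [0.022, 0, 0, 0, 0], [0.03, 0, 0, 0, 0], [0.04, 0, 0, 0, 0], [0.05, 0, 0, 0, 0], [0.05, 0, 0, 0, 0], [0.05, 0, 0, 0, 0]]
  ],
  "force": 5
}}

```text
time_s: 17.57
tool_pos: [0.5051, 0.2783, 0.0447]
tool_rot: [-179.9, 0.3, 172.6]
force: [0.4, -0.1, -0.2]
grip_width: 0.0459
```

Call:
{"fn": "servo_tool", "kwargs": {
  "plan": [
    [[0.05, 0, 0, -0.01, 0], [0.05, 0, 0, -0.03, 0], [0.05, 0, 0, -0.06, 0], [0.05, 0, 0, -0.1, 0], [0.05, 0, -0.04, -0.13, 0], [0.05, 0, -0.08, -0.15, 0], [0.05, 0, -0.12, -0.15, 0], [0.05, 0, -0.16, -0.15, 0], [0.05, 0, -0.2, -0.15, 0], [0.05, 0, -0.24, -0.15, 0], [0.05, 0, -0.28, -0.15, 0], [0.05, 0, -0.28, -0.15, 0]]
  ]
}}

```text
time_s: 18.57
tool_pos: [0.4673, -0.0082, 0.1956]
tool_rot: [-179.6, 0.3, 172.0]
force: [0.9, -1.3, -0.6]
grip_width: 0.0499
```

```bash
sed -i 's/W\[...,2\]>.03)/W[...,2]>.0295)/' m.py; python3 m.py t10; python3 -c "
from h import *
t=load('t10');cv2.imwrite('pics/t10c.png',cv2.resize(t['image'][250:355,170:275,::-1],(560,560),interpolation=2))
W=cloud(t);g=(abs(W[...,0]-.508)<.1)&(abs(W[...,1]-.28)<.08);q=W[g];
print(np.histogram(q[:,2],np.arange(0,.066,.004)))
z=q[abs(q[:,2]-.061)<.004];print('rib',len(z),z.mean(0) if len(z) else '')"
```

```text
[ 0.4679 -0.0042  0.1957] [-179.76    0.31  172.11] [ 0.10675751 -1.07977534 -1.26098713]
1418 [0.5087 0.2778 0.0358] [-0.001  0.002  1.   ]
((508.8634033203125, 282.99609375), (112.1746826171875, 169.43919372558594), 83.85455322265625)
tool shift [ 0.0004 -0.0031  0.    ] turn 0.0174
(array([1052,  364,   42,   66,   50,  138,  730,  772, 1170,  994,   94,
          9,    8,    9,   35,  108]), array([0.   , 0.004, 0.008, 0.012, 0.016, 0.02 , 0.024, 0.028, 0.032,
       0.036, 0.04 , 0.044, 0.048, 0.052, 0.056, 0.06 , 0.064]))
rib 158 [0.50864294 0.27867579 0.06155387]
```

View pics/t10c.png

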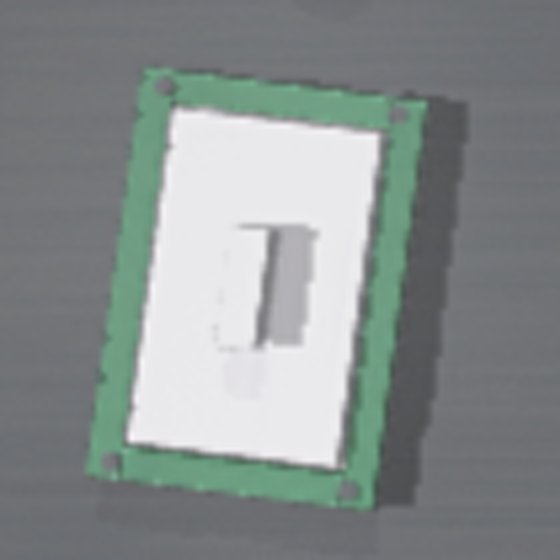

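The top view shows the plate inside the green rim with an even gap, rib up at (243,288). Its face is 8 mm above the rim (0.0358 against 0.0277) and level within about 0.002. The arm is clear, so I hand in.

Call:
{"fn": "servo_tool", "kwargs": {
  "plan": [
    [[0.05, 0, 0, 0, 0], [0.05, 0, 0, 0, 0], [0.05, 0, 0, 0, 0], [0.05, 0, 0, 0, 0]]
  ]
}}

```text
time_s: 18.95
tool_pos: [0.4681, -0.0026, 0.1958]
tool_rot: [-179.8, 0.3, 172.3]
force: [-0.6, -0.3, 0.7]
grip_width: 0.05
```

```bash
python3 -c "
from cell import env
print(env.sign_off())"
```

```text
the job is handed in; nothing more can be done
None
```

The large plate is in the green feed pocket with its rib up, and I handed the job in at about 19 s. I drew it along the 30° axis, stood it on the mat and released it. I then pushed it over onto its back, regripped it by the rib and lowered it in.

**Last checks (top view):**
- **Seating:** the plate face is 8 mm above the rim, as it should be when fully home.
- **Level:** tilt is about 0.002 rad.
- **Position:** the rib centre is about 1 mm from the measured pocket centre, with an even gap all round.
- **Arm:** clear of everything. I never moved near the blanks, the wrench or the oil can, but did not measure them again afterwards.

**What disagreed or failed:**
- Before lowering, the side and top views differed by about 1 mm on the x offset (2.4 against 3.5 mm). I corrected by 3 mm.
- I lifted the rib before the jaws had fully closed, so the plate was held about 7 mm lower on the fingers than planned. It did no harm.
- In the final script the outline fit mixed the rim with the plate, so I ignored it and relied on the face height, the rib position and the picture.

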